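Proof-pull a re-glued coat peg with a spring balance

ROBOT

A 6-joint arm with a two-finger parallel gripper is mounted at the origin on a cart in front of the work surface, level with it; the furniture and walls round the work are solid. World frame = base frame: x ahead of the robot, y to its left, z up, the work surface at z = 0. Lengths are in m, angles in rad, forces in N, time in s.
With the tool pointing down it reaches from about 0.375 to 0.9 m from the base axis. Payload 3.1 kg.
Tool frame: the origin (TCP) lies between the finger pads; the fingertips stand 17 mm ahead of it and the grasp point (between the pads) lies 2 mm behind it (robot.nose_length is the distance from the TCP to the fingertips, in m); z points along the fingers, y is the line along which they close (so a half turn about z gives the same grasp; the last joint's range is limited). The gripper opens to 87 mm and grips with 3 to 60 N. Pads are 19 mm wide; open, the fingers measure 117 mm over their backs; the gripper's body (75 mm by 190 mm) begins 51 mm behind the grasp point.
Start: joints at [1.169, 0.527, 1.433, -0, 1.181, -0.178], TCP at [0.138, 0.61, 0.24] pointing down, gripper open.
Joint ranges: [-3.08, 3.08], [-0.75, 2.2], [0.22, 2.44], [-1.43, 4.57], [0, 2.65], [-2.85, 2.85]. Speed limits (rad/s): [2.79, 2.79, 3.14, 3.14, 3.14, 3.14].

INTERFACE

Orientations are given as a unit quaternion [x, y, z, w].
In Python, from rig import robot, cams gives the robot as it stands.
- The arm moves only by the shell command python3 -m pendant 'ROWS' [FORCE]. ROWS is JSON, a list of rows, each an object with "jaw": the opening, from 0 (shut) to 1 (fully open); "linear": the shift along the tool's x, y, z in cm, a list of three; "twist": the turn about the tool's z in degrees. A call has 1 to 12 rows; each row shifts and turns the commanded pose from where the row before left it, along the tool's axes as they then stand; what a row does not reach is not made up. A row lasts 1/12 s, in which the tool goes at most 41.7 mm and 7.16 degrees, less where a joint would pass 70% of its speed; a pose out of reach is approached as far as the arm can. A call is refused whole if a number of a shift passes 4.17 or a number of a turn 7.16, either way. A call with a gripper value outside its range is refused whole. The fingers move at their own pace and stop on an object; FORCE is the grip in N (left out, the last holds). Time passes only in rows, so rows that do not move let the fingers close. It gives the time, the measured TCP pose, the force, the opening and the grip force at its end, in the units of the state.
- robot.get_obs(): the state, without advancing time (a new reading comes with each control period).
- cams.camera(name): name is "scene" or "side" or "wrist"; returns a dict with "color" (400x640x3 uint8, blue, green, red), "depth" (400x640 float32, m along the optical axis (not along the pixel's ray), 0 where there is no reading), "fov_y" (degrees; the focal length in pixels is half the picture's height over the tangent of half this angle, whatever the lens; pixels are square), "cx", "cy" (the principal point, pixels), "view" (4x4, takes a point from world to camera coordinates). Camera axes: x right, y down, z forward; pixel columns grow to the right and rows downward; lengths in m; the calibration is good to about 2 mm. The wrist camera is an equidistant fisheye: a pixel r from the principal point sees the ray r / f radians off the axis. A picture is of the moment at which its call begins.
- robot.hand_in(): hands the job in; it is judged then, once.
The state is a dict: "time": time; "q": joint angles; "joint_velocities": joint speeds; "joint_torque": joint torques, N m; "position": TCP position; "tool_rot": TCP orientation; "ft_force": force on the tool from outside, world axes, zero at the start; "moment": the same for the moment, N m; "grip_width": finger opening in m; "grip_force": force on a finger pad.
Only numpy, scipy, OpenCV 4.12 (cv2) and the standard library are available. Lean on these libraries where they do the work, as an engineer would, in place of code of your own. Each camera call takes 0.05 s, during which the arm holds its last target. There are 200 camera calls.

TASK

The middle peg of the coat rail has been glued in again and needs its proof pull: drop the eye of the spring balance over the middle peg and pull the balance, level and square away from the rail, until its pointer stands on the middle long line of the scale if that peg is the slim one, or on the last long line (the one nearest the eye) if it is a stout one. Overshooting the line by a whole division spoils the peg; leave the loose tools and the offcut round about where they lie. Finish while still holding the balance with the pointer steady on that line, and do not let go: the reading is taken while you hold.

Things in the scene. Friction and masses are not known exactly. Their poses are not given: they have to be found in the camera images.
- balance: spring balance, loose, lying scale upward: aluminium case 130 mm long, 34 mm wide, 36 mm high (black end caps 38 x 38 mm, 10 mm long), a wire eye at one end, a D-handle at the other; whole length 243 mm, about 0.28 kg. Origin: centre of the case's underside, about the centre of mass; z up, +x to the D-handle, -x to the eye. The case can be gripped across its 34 mm width
- scale_mid (a point): centre of the white scale plate on top of the case, on the middle long line, 37 mm above the balance's origin. Divisions are 10 mm apart: short ticks, and three long lines right across: zero (30 mm toward the handle), the middle one (half load) and the last one (30 mm toward the eye, full load). The pointer, a dark bar across the scale, moves toward the eye as the rod is drawn out
- rod (a joint): how far the rod with the eye and the pointer is drawn out of the balance's case (m): 0 with the pointer on the zero line, 0.030 on the middle long line, 0.060 on the last long line, end stop 0.075. A spring draws it back: 1 N at 0 rising by 2.5 N per 10 mm (8.5 N at the middle long line, 16 N at the last)
- eye (a point): centre of the balance's round wire eye, clear inside diameter 34 mm, wire 4 mm thick, lying flat. With the rod home it is 112 mm from the balance's origin toward -x and 19 mm above its underside; it goes further out with the rod
- grip_bar (a point): middle of the D-handle's black grip bar (16 mm thick, 68 mm long, across the balance), 104 mm from the balance's origin toward +x and 19 mm above the underside; the opening between bar and case is 60 mm wide and about 25 mm deep
- rail: wooden coat rail 250 x 70 x 12 mm, screwed flat on the bench, with three upright turned pegs 80 mm apart along its middle line. Origin: centre of its underside; x along the rail, y across it (at yaw 0 y points to the robot's left, the side that is free for the pull), z up
- rail_mid (a point): foot of the middle peg: the centre of the rail's top face, 12 mm above the bench
- peg_slim: the slim peg: neck 9 mm thick, rounded head 14 mm, 50 mm tall; origin at its foot on the rail. It stands either in the middle or at an end of the rail
- peg_stout_a: a stout peg: neck 16 mm thick, rounded head 24 mm, 50 mm tall; origin at its foot on the rail. It stands where the slim peg does not, middle or end
- peg_stout_b: the other stout peg, same size, always at the end of the rail away from the robot
- masking_tape: roll of masking tape 85 mm across and 19 mm high lying flat; a bystander, to be left alone
- screwdriver: screwdriver 208 mm long with a 30 mm orange handle; a bystander, to be left alone
- tape_measure: yellow tape measure 79 x 86 x 35 mm lying flat; a bystander, to be left alone
- offcut_1: pine offcut 30 x 140 x 30 mm; a bystander, to be left alone

How it is judged:
By the outcome, as a careful person would: the job done as asked, in the order asked, and still so for the second after the job is handed in, while the arm keeps its last pose, push and grip.
It also fails if it takes over 48 s, if anything falls off the work surface, if the arm or the gripper's body presses on something with over 40 N, if the wrist force passes 120 N, or if a joint passes its speed limit or range.

## Working session

There is one attempt and no reset: what is moved stays moved. The work goes in short steps, Python scripts to look and compute and a shell command to move; the robot and the scene stay as the last step left them, time stands still between calls to the robot, and variables do not carry over. Pictures are saved under pics/ and viewed, at most 10 in all, crops included, and the job is handed in when it is done.

```bash
mkdir -p pics; ls
cat > h.py <<'E'
import numpy as np,cv2
from rig import robot,cams
def pts(c):
    d=c["depth"];f=d.shape[0]/2/np.tan(np.radians(c["fov_y"])/2)
    v,u=np.mgrid[:d.shape[0],:d.shape[1]]
    P=np.stack([(u-c["cx"])/f*d,(v-c["cy"])/f*d,d],-1)
    V=np.array(c["view"]);return (P-V[:3,3])@V[:3,:3]
def ray(c,u,v,z):
    f=c["color"].shape[0]/2/np.tan(np.radians(c["fov_y"])/2)
    V=np.array(c["view"]);o=-V[:3,:3].T@V[:3,3]
    r=V[:3,:3].T@np.array([(u-c["cx"])/f,(v-c["cy"])/f,1]);return o+r*(z-o[2])/r[2]
E
python3 - <<'E'
from h import *
a=cams.camera("scene");b=cams.camera("side")
for n,c in(("scene",a),("side",b)):
    cv2.imwrite(f"pics/{n}.png",c["color"]);np.savez(f"{n}.npz",**c)
    V=c["view"];print(n,-V[:3,:3].T@V[:3,3],V[2,:3],c["fov_y"])
print(robot.get_obs())
E
```

```text
pics
scene [0.09449948 0.8188315  0.55266544] [ 0.38952233 -0.80938952 -0.43950081] 54.45604753151684
side [ 0.01962298 -0.93111866  0.71273993] [ 0.40348838  0.73684881 -0.54244904] 49.13603403435887
{'time': 0.1, 'q': array([ 1.16951105e+00,  5.28374770e-01,  1.43377227e+00, -5.62778253e-05,
        1.18139479e+00, -1.78476767e-01]), 'joint_velocities': array([ 0.00069565, -0.00203696, -0.00203263, -0.0001904 ,  0.00039809,
        0.0003349 ]), 'joint_torque': array([-5.62142159e-04, -4.40988243e+01, -1.77149445e+01,  6.34716754e-02,
        5.34442056e-02, -3.95733844e-05]), 'position': array([0.13782911, 0.60897028, 0.23866909]), 'tool_rot': array([ 1.11163264e-01,  9.93801680e-01, -9.41362624e-04, -2.53637803e-04]), 'ft_force': array([ 0.78822896, -0.57676021,  0.67281387]), 'moment': array([-0.03946659,  0.00131926,  0.04370113]), 'grip_force': 0.0, 'grip_width': 0.08689646653230466}
```

View pics/scene.png

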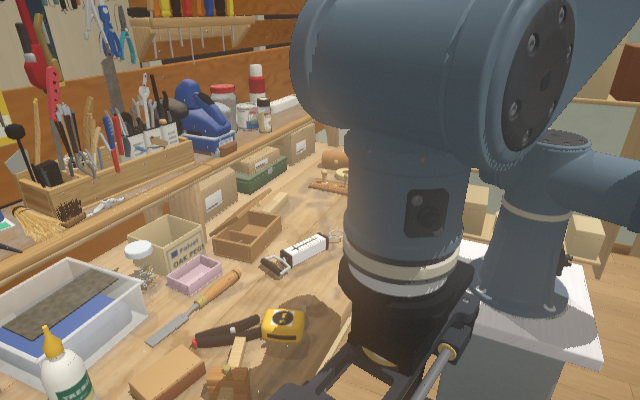

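View pics/side.png

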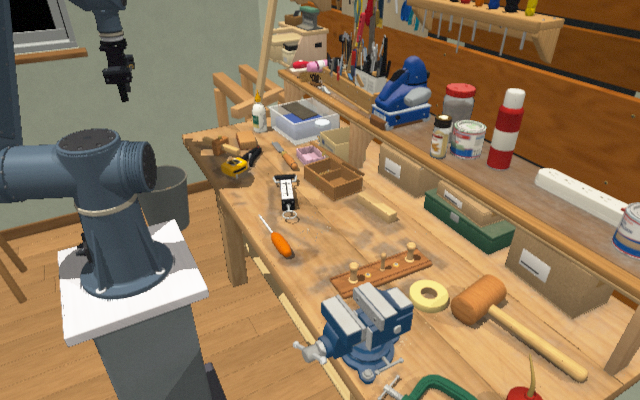

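The scene view is mostly blocked by the arm. The side view shows the balance at (287,195) with its eye near (289,216), the rail around (382,270) with pegs near (352,268), (383,262) and (410,248), the screwdriver at (278,240), the offcut at (377,207) and the tape roll at (429,295).

Run:
```python
from h import *
c=dict(np.load("side.npz"));P=pts(c);I=c["color"]
cv2.imwrite("pics/zoom.png",cv2.resize(I[160:310,250:450],None,fx=4,fy=4,interpolation=cv2.INTER_CUBIC))
hsv=cv2.cvtColor(I,cv2.COLOR_BGR2HSV)
R=np.zeros(I.shape[:2],bool);R[160:310,250:450]=1
# rail: height 8..16mm top
m=R&(abs(P[...,2]-.012)<.004)&(hsv[...,1]>100);m[:, :325]=0
n,l,s,ce=cv2.connectedComponentsWithStats(m.astype(np.uint8))
for i in range(1,n):
    if s[i,4]>150:
        q=P[l==i][:,:2].astype(np.float32);print("rail",s[i],cv2.minAreaRect(q))
# pegs: z>25mm in rail area
m=R&(P[...,2]>.045)&(P[...,2]<.075);m[:, :325]=0;m[290:]=0
n,l,s,ce=cv2.connectedComponentsWithStats(m.astype(np.uint8))
for i in range(1,n):
    if s[i,4]>8:
        q=P[l==i];print("tall",s[i],q.mean(0).round(3),np.ptp(q,axis=0).round(3),q[:,2].max().round(3))
m=R&(P[...,2]>.028)&(P[...,2]<.05);m[:,310:]=0;m[:170]=0;m[230:]=0
n,l,s,ce=cv2.connectedComponentsWithStats(m.astype(np.uint8))
for i in range(1,n):
    if s[i,4]>30:
        q=P[l==i];print("bal",s[i],q.mean(0).round(3),cv2.minAreaRect(q[:,:2].astype(np.float32)))
```

```text
rail [ 330  248  102   50 1758] ((0.5283307433128357, -0.31117159128189087), (0.07332980632781982, 0.2507614493370056), 88.32386016845703)
tall [325 160  40  30 238] [0.651 0.053 0.051] [0.116 0.163 0.028] 0.073
tall [379 160  61  27 478] [ 0.822 -0.033  0.059] [0.099 0.189 0.03 ] 0.075
tall [425 188  25  24 308] [ 0.807 -0.185  0.059] [0.045 0.103 0.029] 0.075
tall [407 242   9   9  71] [ 0.605 -0.317  0.058] [0.024 0.022 0.018] 0.065
tall [381 252   6   8  38] [ 0.526 -0.314  0.058] [0.014 0.013 0.019] 0.066
tall [349 262  10  10  81] [ 0.446 -0.313  0.058] [0.02  0.021 0.02 ] 0.065
bal [280 178  15  26 297] [0.468 0.09  0.037] ((0.4705207049846649, 0.09509442001581192), (0.13086514174938202, 0.03507249057292938), 68.5484619140625)
```

View pics/zoom.png

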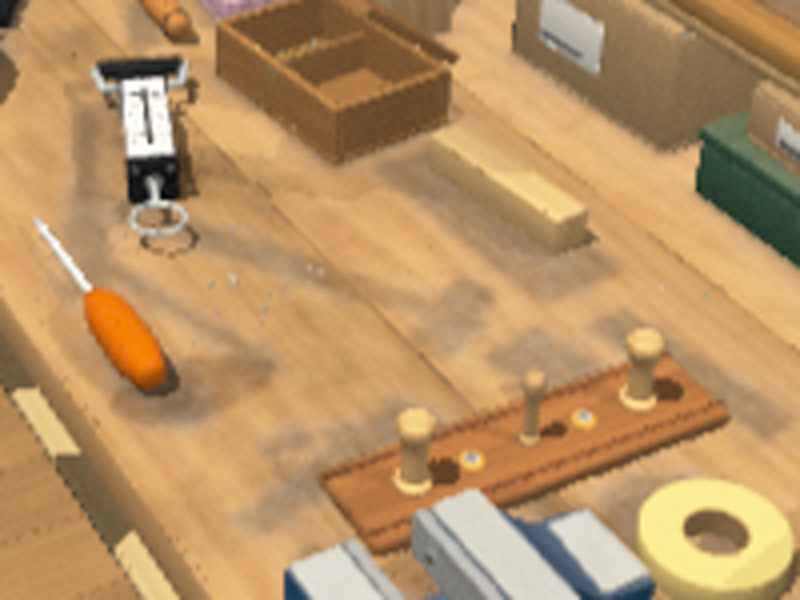

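The slim peg is in the middle (zoom (533,405); head about 14 mm wide against 20–24 mm for the others), so the target is the middle long line, 30 mm. The peg is at about (0.528, -0.311). The balance is at about (0.470, 0.095) with its axis at 68.5°, and the eye points toward the rail. I'll go above the balance, 2 cm to the handle side of its origin.

```bash
python3 -m pendant '[{"jaw":1,"linear":[-2.2,-2.04,0],"twist":0},{"jaw":1,"linear":[-2.2,-2.04,0],"twist":0},{"jaw":1,"linear":[-2.2,-2.04,0],"twist":0},{"jaw":1,"linear":[-2.2,-2.04,0],"twist":0},{"jaw":1,"linear":[-2.2,-2.04,0],"twist":0},{"jaw":1,"linear":[-2.2,-2.04,0],"twist":0},{"jaw":1,"linear":[-2.2,-2.04,0],"twist":0},{"jaw":1,"linear":[-2.2,-2.04,0],"twist":0},{"jaw":1,"linear":[-2.2,-2.04,0],"twist":0},{"jaw":1,"linear":[-2.2,-2.04,0],"twist":0}]' 40
python3 -m pendant '[{"jaw":1,"linear":[-2.2,-2.04,0],"twist":0},{"jaw":1,"linear":[-2.2,-2.04,0],"twist":0},{"jaw":1,"linear":[-2.2,-2.04,0],"twist":0},{"jaw":1,"linear":[-2.2,-2.04,0],"twist":0},{"jaw":1,"linear":[-2.2,-2.04,0],"twist":0},{"jaw":1,"linear":[-2.2,-2.04,0],"twist":0},{"jaw":1,"linear":[-2.2,-2.04,0],"twist":0},{"jaw":1,"linear":[-2.2,-2.04,0],"twist":0},{"jaw":1,"linear":[-2.2,-2.04,0],"twist":0},{"jaw":1,"linear":[-2.2,-2.04,0],"twist":0}]'
python3 -m pendant '[{"jaw":1,"linear":[0,0,0],"twist":7},{"jaw":1,"linear":[0,0,0],"twist":7},{"jaw":1,"linear":[0,0,0],"twist":7},{"jaw":1,"linear":[0,0,0],"twist":7},{"jaw":1,"linear":[0,0,0],"twist":7},{"jaw":1,"linear":[0,0,0],"twist":7},{"jaw":1,"linear":[0,0,0],"twist":7},{"jaw":1,"linear":[0,0,0],"twist":7},{"jaw":1,"linear":[0,0,0],"twist":7},{"jaw":1,"linear":[0,0,0],"twist":7}]'
python3 -m pendant '[{"jaw":1,"linear":[0,0,0],"twist":7},{"jaw":1,"linear":[0,0,0],"twist":7},{"jaw":1,"linear":[0,0,0],"twist":7},{"jaw":1,"linear":[0,0,0],"twist":7},{"jaw":1,"linear":[0,0,0],"twist":0},{"jaw":1,"linear":[0,0,0],"twist":0}]'
cat >> h.py <<'E'
from scipy.spatial.transform import Rotation as Ro
def wray(c,u,v,z):
    f=c["color"].shape[0]/2/np.tan(np.radians(c["fov_y"])/2)
    V=np.array(c["view"]);o=-V[:3,:3].T@V[:3,3]
    p=np.array([u-c["cx"],v-c["cy"]]);r=np.hypot(*p)+1e-9;t=r/f
    d=V[:3,:3].T@np.array([*(p/r*np.sin(t)),np.cos(t)]);return o+d*(z-o[2])/d[2]
def wpts(c):
    d=c["depth"];f=d.shape[0]/2/np.tan(np.radians(c["fov_y"])/2)
    v,u=np.mgrid[:d.shape[0],:d.shape[1]];x=u-c["cx"];y=v-c["cy"];r=np.hypot(x,y)+1e-9;k=np.tan(np.minimum(r/f,1.5))/r
    P=np.stack([x*k*d,y*k*d,d],-1);V=np.array(c["view"]);return (P-V[:3,3])@V[:3,:3]
def tool():
    o=robot.get_obs();R=Ro.from_quat(o["tool_rot"]).as_matrix();return o,R
E
python3 - <<'E'
from h import *
o,R=tool();print(o["position"],R.round(3).tolist(),o["time"])
c=cams.camera("wrist");cv2.imwrite("pics/w1.png",c["color"]);np.savez("w1.npz",**c)
P=wpts(c);V=c["view"];print(-V[:3,:3].T@V[:3,3],c["fov_y"])
m=(abs(P[...,2]-.037)<.004)&(abs(P[...,0]-.47)<.12)&(abs(P[...,1]-.09)<.13)
n,l,s,ce=cv2.connectedComponentsWithStats(m.astype(np.uint8))
for i in range(1,n):
    if s[i,4]>200: print(s[i],cv2.minAreaRect(P[l==i][:,:2].astype(np.float32)))
E
```

```text
time: 0.93
position: [0.3079, 0.3605, 0.2393]
tool_rot: [0.111, 0.994, -0.0, -0.0]
ft_force: [0.6, 0.6, 0.2]
grip_width: 0.0871
grip_force: 0.0
time: 1.77
position: [0.4774, 0.113, 0.2393]
tool_rot: [0.111, 0.994, -0.0, -0.0]
ft_force: [0.2, 0.3, 0.4]
grip_width: 0.087
grip_force: 0.0
time: 2.6
position: [0.4767, 0.1144, 0.2392]
tool_rot: [0.663, 0.748, -0.0, -0.0]
ft_force: [0.4, 0.7, -0.5]
grip_width: 0.087
grip_force: 0.0
time: 3.1
position: [0.4768, 0.1144, 0.2393]
tool_rot: [0.822, 0.569, -0.0, -0.0]
ft_force: [0.6, 0.1, -0.4]
grip_width: 0.0869
grip_force: 0.0
[0.47676967 0.11438455 0.23931307] [[0.352, 0.936, -0.001], [0.936, -0.352, -0.0], [-0.0, -0.001, -1.0]] 3.1
[0.50285858 0.18165651 0.38462557] 65.70646984690485
[ 304  138   35  107 3078] ((0.4727472960948944, 0.0968637764453888), (0.12832632660865784, 0.038116950541734695), 68.60466003417969)
```

View pics/w1.png

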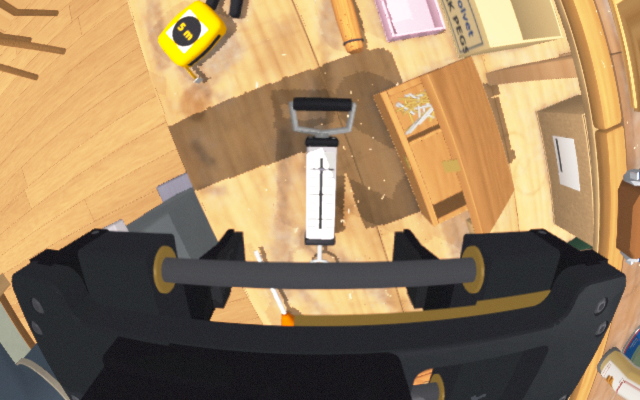

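The wrist view shows the balance scale between rows 138 and 245 with the handle at the top. The tray corner (378,95)–(405,140) comes close on its right, so I'll check that the body clears it.

Run:
```python
from h import *
c=dict(np.load("w1.npz"));P=wpts(c);s=dict(np.load("side.npz"));Q=pts(s)
ax=np.array([np.cos(np.radians(68.6)),np.sin(np.radians(68.6))]);ay=np.array([ax[1],-ax[0]])
for A in(P,Q):
    p=A.reshape(-1,3);t=np.c_[(p[:,:2]-[.472,.096])@ax,(p[:,:2]-[.472,.096])@ay,p[:,2]]
    for lo in np.arange(-.06,.08,.02):
        k=(t[:,0]>lo)&(t[:,0]<lo+.02)&(t[:,1]>.045)&(t[:,1]<.15)&(t[:,2]>.02)&(t[:,2]<.15)
        q=t[k]
        print(lo.round(2),k.sum(),q[:,1].min().round(3) if k.any() else '',np.percentile(q[:,2],[50,95]).round(3) if k.any() else '')
```

```text
-0.06 0  
-0.04 204 0.129 [0.049 0.052]
-0.02 213 0.12 [0.05  0.123]
0.0 387 0.11 [0.052 0.129]
0.02 537 0.098 [0.123 0.128]
0.04 834 0.09 [0.12  0.128]
0.06 1048 0.08 [0.113 0.128]
0.08 1056 0.071 [0.114 0.128]
-0.06 0  
-0.04 70 0.129 [0.038 0.053]
-0.02 53 0.12 [0.041 0.053]
0.0 65 0.11 [0.046 0.128]
0.02 63 0.098 [0.047 0.128]
0.04 70 0.091 [0.053 0.13 ]
0.06 87 0.078 [0.038 0.128]
0.08 98 0.07 [0.039 0.129]
```

```bash
python3 -m pendant '[{"jaw":1,"linear":[-2.4,0.2,0],"twist":0.8},{"jaw":1,"linear":[0,0,2.7],"twist":0},{"jaw":1,"linear":[0,0,2.7],"twist":0},{"jaw":1,"linear":[0,0,2.7],"twist":0},{"jaw":1,"linear":[0,0,2.7],"twist":0},{"jaw":1,"linear":[0,0,2.7],"twist":0},{"jaw":1,"linear":[0,0,2.7],"twist":0},{"jaw":1,"linear":[0,0,2.7],"twist":0},{"jaw":1,"linear":[0,0,1.5],"twist":0},{"jaw":1,"linear":[0,0,1],"twist":0},{"jaw":1,"linear":[0,0,0],"twist":0}]'
python3 -m pendant '[{"jaw":0.3,"linear":[0,0,0],"twist":0},{"jaw":0.3,"linear":[0,0,0],"twist":0},{"jaw":0.3,"linear":[0,0,0],"twist":0},{"jaw":0.3,"linear":[0,0,0],"twist":0},{"jaw":0.3,"linear":[0,0,0],"twist":0},{"jaw":0.3,"linear":[0,0,0],"twist":0},{"jaw":0.3,"linear":[0,0,0],"twist":0},{"jaw":0.3,"linear":[0,0,0],"twist":0}]' 45
```

```text
time: 4.07
position: [0.4695, 0.0912, 0.0238]
tool_rot: [0.827, 0.563, -0.001, -0.001]
ft_force: [-0.5, -0.5, 0.7]
grip_width: 0.087
grip_force: 0.0
time: 4.73
position: [0.4705, 0.0913, 0.0258]
tool_rot: [0.827, 0.562, 0.0, 0.0]
ft_force: [0.1, -0.2, 0.1]
grip_width: 0.0418
grip_force: 0.0
```

```bash
python3 -m pendant '[{"jaw":0,"linear":[0,0,0],"twist":0},{"jaw":0,"linear":[0,0,0],"twist":0},{"jaw":0,"linear":[0,0,0],"twist":0},{"jaw":0,"linear":[0,0,0],"twist":0},{"jaw":0,"linear":[0,0,0],"twist":0}]' 45
python3 -m pendant '[{"jaw":0,"linear":[0,0,-1],"twist":0},{"jaw":0,"linear":[0,0,-2],"twist":0},{"jaw":0,"linear":[0,0,-2],"twist":0},{"jaw":0,"linear":[0,0,-2],"twist":0},{"jaw":0,"linear":[0,0,-2],"twist":0},{"jaw":0,"linear":[0,0,-1],"twist":0},{"jaw":0,"linear":[0,0,0],"twist":0}]'
```

```text
time: 5.15
position: [0.4704, 0.0913, 0.0256]
tool_rot: [0.827, 0.562, 0.0, 0.0]
ft_force: [0.0, -0.3, 2.6]
grip_width: 0.0338
grip_force: 45.0
time: 5.73
position: [0.4715, 0.0913, 0.1279]
tool_rot: [0.827, 0.562, 0.002, 0.001]
ft_force: [0.7, -1.0, -2.8]
grip_width: 0.0338
grip_force: 45.0
```

```bash
python3 -m pendant '[{"jaw":0,"linear":[0,0,0],"twist":-5},{"jaw":0,"linear":[0,0,0],"twist":-5},{"jaw":0,"linear":[0,0,0],"twist":-5},{"jaw":0,"linear":[0,0,0],"twist":-5},{"jaw":0,"linear":[0,0,0],"twist":0}]'
python3 -m pendant '[{"jaw":0,"linear":[-1.5,0.34,0],"twist":0},{"jaw":0,"linear":[-2.9,0.68,0],"twist":0},{"jaw":0,"linear":[-2.9,0.68,0],"twist":0},{"jaw":0,"linear":[-2.9,0.68,0],"twist":0},{"jaw":0,"linear":[-2.9,0.68,0],"twist":0},{"jaw":0,"linear":[-2.9,0.68,0],"twist":0},{"jaw":0,"linear":[-2.9,0.68,0],"twist":0},{"jaw":0,"linear":[-2.9,0.68,0],"twist":0},{"jaw":0,"linear":[-2.9,0.68,0],"twist":0},{"jaw":0,"linear":[-2.9,0.68,0],"twist":0},{"jaw":0,"linear":[-1.4,0.34,0],"twist":0},{"jaw":0,"linear":[0,0,0],"twist":0}]'
python3 - <<'E'
from h import *
o,R=tool();print(o["position"],R.round(3).tolist())
c=cams.camera("side");np.savez("s2.npz",**c)
cv2.imwrite("pics/s2.png",cv2.resize(c["color"][170:300,310:470],None,fx=4,fy=4,interpolation=cv2.INTER_CUBIC))
E
```

```text
time: 6.15
position: [0.4694, 0.0913, 0.1248]
tool_rot: [0.716, 0.698, -0.001, -0.001]
ft_force: [-0.7, 0.8, -3.5]
grip_width: 0.0337
grip_force: 45.0
time: 7.15
position: [0.5316, -0.2042, 0.1251]
tool_rot: [0.719, 0.695, 0.0, 0.001]
ft_force: [-0.2, 1.2, -1.5]
grip_width: 0.0336
grip_force: 45.0
[ 0.53158294 -0.20420792  0.1251367 ] [[0.033, 0.999, 0.002], [0.999, -0.033, -0.002], [-0.002, 0.002, -1.0]]
```

View pics/s2.png

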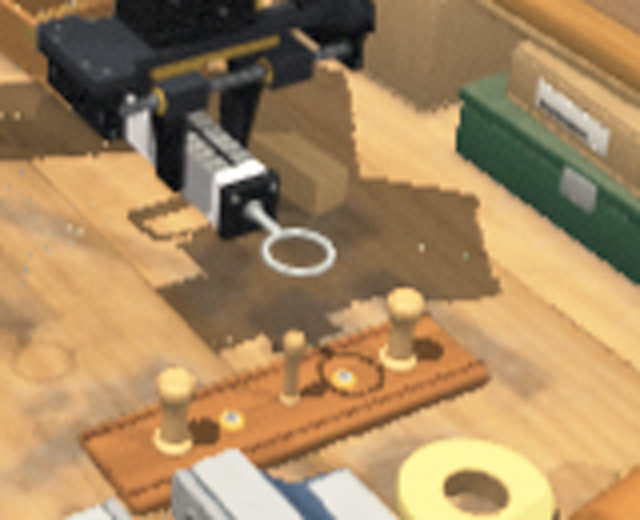

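The crop shows the eye's ring at (298,251), which is full-frame (384.5,232.8). The slim peg's head is at (293,341), full-frame (383.2,255.2). The balance hangs level. Casting both rays.

Run:
```python
from h import *
c=dict(np.load("s2.npz"));P=pts(c)
m=(abs(P[...,2]-.1185)<.006)&(abs(P[...,0]-.528)<.03)&(abs(P[...,1]+.311)<.03)
v,u=np.nonzero(m);print(m.sum(),P[m].mean(0),cv2.minEnclosingCircle(P[m][:,:2].astype(np.float32)))
print(ray(c,384.5,232.8,.1185),ray(c,383.2,255.2,.056), ray(c,310+290/4,170+398/4,.014))
m=(P[...,2]>.028)&(P[...,2]<.075)&(abs(P[...,0]-.528)<.02)&(abs(P[...,1]+.311)<.03);print(P[m].mean(0),m.sum())
```

```text
81 [ 0.52697959 -0.30609494  0.12103615] ((0.52609783411026, -0.30445125699043274), 0.023505743592977524)
[ 0.52863455 -0.3075148   0.1185    ] [ 0.52835783 -0.31120773  0.056     ] [ 0.52844284 -0.31383725  0.014     ]
[ 0.52682228 -0.31326646  0.04953192] 61
```

```bash
python3 -m pendant '[{"jaw":0,"linear":[-0.3,0,1],"twist":0},{"jaw":0,"linear":[0,0,1.5],"twist":0},{"jaw":0,"linear":[0,0,1.5],"twist":0},{"jaw":0,"linear":[0,0,1],"twist":0},{"jaw":0,"linear":[0,0,0],"twist":0}]'
python3 -m pendant '[{"jaw":0,"linear":[0,0,1],"twist":0},{"jaw":0,"linear":[0,0,1],"twist":0},{"jaw":0,"linear":[0,0,1],"twist":0},{"jaw":0,"linear":[0,0,0.7],"twist":0},{"jaw":0,"linear":[0,0,0.4],"twist":0},{"jaw":0,"linear":[0,0,0],"twist":0},{"jaw":0,"linear":[0,0,0],"twist":0}]'
python3 - <<'E'
from h import *
c=cams.camera("side");np.savez("s3.npz",**c)
cv2.imwrite("pics/s3.png",cv2.resize(c["color"][200:290,320:450],None,fx=6,fy=6,interpolation=cv2.INTER_CUBIC))
E
```

```text
time: 7.62
position: [0.5281, -0.2009, 0.0728]
tool_rot: [0.716, 0.698, -0.001, -0.003]
ft_force: [-0.1, 0.3, -2.4]
grip_width: 0.0335
grip_force: 45.0
time: 8.2
position: [0.5303, -0.2035, 0.0343]
tool_rot: [0.717, 0.697, -0.0, -0.0]
ft_force: [-0.8, -0.1, -2.2]
grip_width: 0.0339
grip_force: 45.0
```

View pics/s3.png

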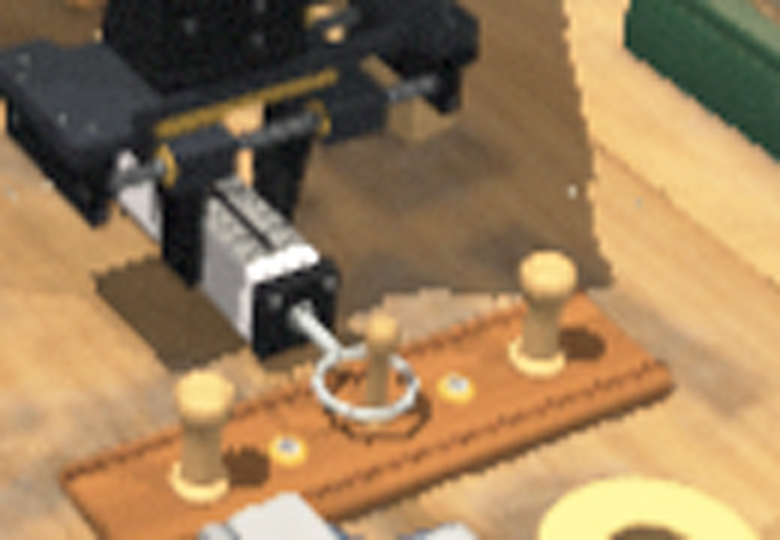

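The crop shows the ring at (365,385) encircling the slim peg's neck. Now pulling gently along +tool x.

```bash
for i in 1; do python3 -m pendant '[{"jaw":0,"linear":[0.4,0,0],"twist":0},{"jaw":0,"linear":[0.4,0,0],"twist":0},{"jaw":0,"linear":[0.4,0,0],"twist":0},{"jaw":0,"linear":[0,0,0],"twist":0},{"jaw":0,"linear":[0,0,0],"twist":0}]'; done
python3 -m pendant '[{"jaw":0,"linear":[0.4,0,0],"twist":0},{"jaw":0,"linear":[0.4,0,0],"twist":0},{"jaw":0,"linear":[0.2,0,0],"twist":0},{"jaw":0,"linear":[0,0,0],"twist":0},{"jaw":0,"linear":[0,0,0],"twist":0},{"jaw":0,"linear":[0,0,0],"twist":0}]'
```

```text
time: 8.67
position: [0.531, -0.1916, 0.0349]
tool_rot: [0.716, 0.698, -0.0, 0.001]
ft_force: [-0.4, -2.2, -2.5]
grip_width: 0.0335
grip_force: 45.0
time: 9.17
position: [0.5315, -0.182, 0.0347]
tool_rot: [0.717, 0.698, 0.0, 0.001]
ft_force: [0.4, -3.7, -1.5]
grip_width: 0.0337
grip_force: 45.0
```

```bash
python3 -m pendant '[{"jaw":0,"linear":[0.3,0,0],"twist":0},{"jaw":0,"linear":[0.3,0,0],"twist":0},{"jaw":0,"linear":[0.3,0,0],"twist":0},{"jaw":0,"linear":[0.3,0,0],"twist":0},{"jaw":0,"linear":[0,0,0],"twist":0},{"jaw":0,"linear":[0,0,0],"twist":0},{"jaw":0,"linear":[0,0,0],"twist":0}]'
python3 - <<'E'
from h import *
F=[];Y=[]
for i in range(8):
    c=cams.camera("side");o=robot.get_obs();F.append(o["ft_force"]);Y.append(o["position"])
print(np.mean(F,0),np.std(F,0),np.mean(Y,0),o["time"],o["tool_rot"])
np.savez("s4.npz",**c)
cv2.imwrite("pics/s4.png",cv2.resize(c["color"][205:275,335:405],None,fx=8,fy=8,interpolation=cv2.INTER_CUBIC))
E
```

```text
time: 9.75
position: [0.532, -0.1708, 0.0348]
tool_rot: [0.717, 0.697, -0.0, 0.001]
ft_force: [-0.2, -7.7, -2.0]
grip_width: 0.034
grip_force: 45.0
[-0.31368973 -7.24138969 -2.32690192] [0.36646402 0.41925553 0.4824594 ] [ 0.53196917 -0.17089823  0.03474993] 10.15 [ 7.16697427e-01  6.97383044e-01 -1.26052417e-04  1.29316765e-03]
```

View pics/s4.png

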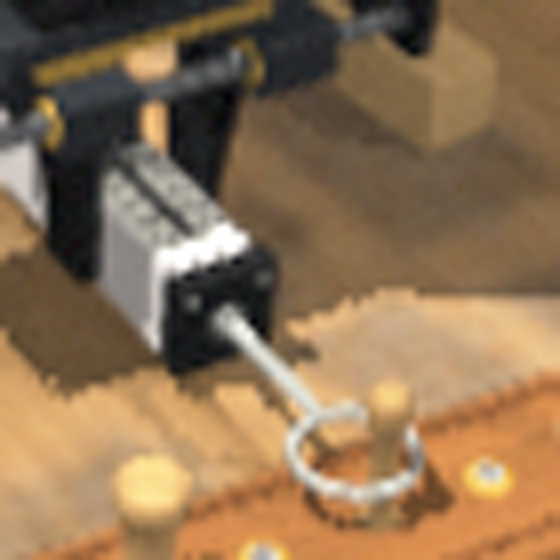

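The crop shows the rod drawn out, with the ring at (355,452) hooked on the peg. The near finger hides the pointer. Force suggests about 25 mm. I'll check the other two cameras and the ring-to-cap distance.

Run:
```python
from h import *
o,R=tool();p=o["position"]+R[:,0]*.005;p[2]=o["position"][2]-.0256+.037
out=[]
for n in("scene","wrist"):
    c=cams.camera(n);np.savez(n+"5.npz",**c);V=c["view"];q=V[:3,:3]@p+V[:3,3];f=200/np.tan(np.radians(c["fov_y"])/2)
    if n=="scene": uv=f*q[:2]/q[2]
    else: r=np.hypot(*q[:2]);uv=q[:2]/r*f*np.arctan2(r,q[2])
    uv=uv+[c["cx"],c["cy"]];u,v=uv.round().astype(int);print(n,uv)
    if 0<=v<400 and 0<=u<640: print("depth",c["depth"][v,u],q[2])
    v=np.clip(v,50,349);u=np.clip(u,50,589)
    out.append(cv2.resize(c["color"][v-50:v+50,u-50:u+50],(400,400),interpolation=cv2.INTER_CUBIC))
cv2.imwrite("pics/mix.png",np.hstack(out))
for n,ring,cap,z in(("s3",(320+365/6,200+385/6),(320+297/6,200+318/6),.0277),("s4",(335+355/8,205+454/8),(335+228/8,205+318/8),.0282)):
    c=dict(np.load(n+".npz"));a=ray(c,*ring,z);b=ray(c,*cap,z);P=pts(c)
    m=(abs(P[...,0]-.53)<.014)&(P[...,1]>-.3)&(P[...,1]<-.15)&(abs(P[...,2]-(z+.018))<.006)
    print(n,a,b,a-b,"cap top front y",np.sort(P[m][:,1])[:6].round(4))
```

```text
scene [326.18278958 194.75013121]
depth 1.1824136 1.1901268344596478
wrist [318.4912522  258.88197556]
depth 0.14675707 0.14701648380367155
s3 [ 0.52602995 -0.3086877   0.0277    ] [ 0.52585705 -0.2615388   0.0277    ] [ 0.0001729 -0.0471489  0.       ] cap top front y [-0.2619 -0.2606 -0.2604 -0.2604 -0.2604 -0.2598]
s4 [ 0.52769683 -0.30034694  0.0282    ] [ 0.53055808 -0.22800388  0.0282    ] [-0.00286126 -0.07234307  0.        ] cap top front y [-0.2292 -0.2288 -0.2285 -0.2279 -0.2271 -0.2268]
```

View pics/mix.png

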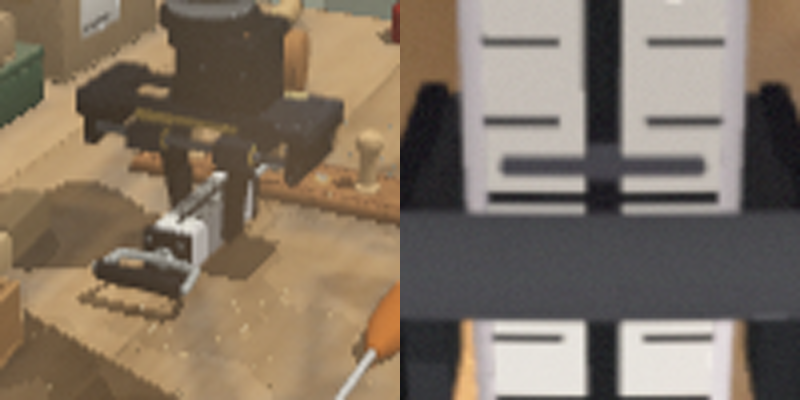

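The right half (wrist view) shows the pointer bar at row 166. The last short tick before the line is at row 121 and the middle long line is at row 197, so the pointer is about 4 mm short (perhaps 4.5 mm, as the raised pointer shows some parallax). The ring-to-cap and force readings agree. I'll pull 4.5 mm more.

```bash
python3 -m pendant '[{"jaw":0,"linear":[0.2,0,0],"twist":0},{"jaw":0,"linear":[0.15,0,0],"twist":0},{"jaw":0,"linear":[0.1,0,0],"twist":0},{"jaw":0,"linear":[0,0,0],"twist":0},{"jaw":0,"linear":[0,0,0],"twist":0},{"jaw":0,"linear":[0,0,0],"twist":0},{"jaw":0,"linear":[0,0,0],"twist":0}]'
python3 - <<'E'
from h import *
F=[];Y=[]
for i in range(8):
    c=cams.camera("wrist");o=robot.get_obs();F.append(o["ft_force"]);Y.append(o["position"])
print(np.mean(F,0),np.mean(Y,0),np.ptp(Y,axis=0),o["time"])
s=cams.camera("side")
cv2.imwrite("pics/fin.png",np.hstack([cv2.resize(c["color"][209:309,268:368],(400,400),interpolation=cv2.INTER_CUBIC),cv2.resize(s["color"][190:290,320:420],(400,400))]))
E
```

```text
time: 10.83
position: [0.5322, -0.1667, 0.0347]
tool_rot: [0.717, 0.697, -0.0, 0.001]
ft_force: [-1.2, -8.8, -2.4]
grip_width: 0.0336
grip_force: 45.0
[-0.4727723  -8.28735529 -2.73856963] [ 0.53214797 -0.16673354  0.03475592] [3.96772433e-05 3.92173565e-05 4.32518086e-05] 11.2333
```

View pics/fin.png

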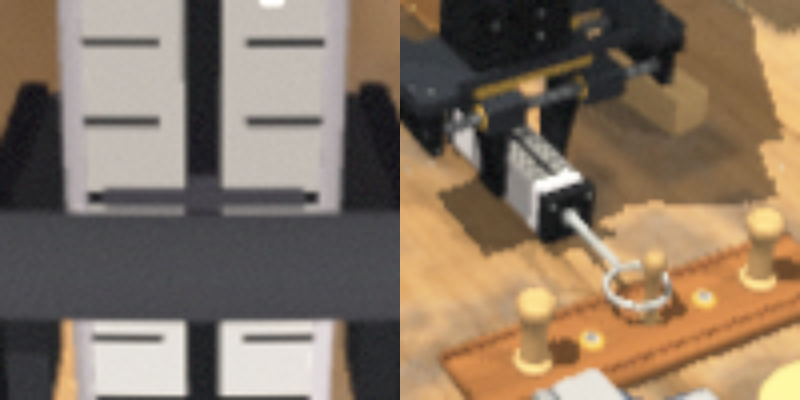

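The pointer bar (row 196) covers the middle long line (row 197), and the ring is still hooked on the slim peg. I'll add 0.5 mm for parallax and hand in.

```bash
python3 -m pendant '[{"jaw":0,"linear":[0.05,0,0],"twist":0},{"jaw":0,"linear":[0,0,0],"twist":0},{"jaw":0,"linear":[0,0,0],"twist":0},{"jaw":0,"linear":[0,0,0],"twist":0},{"jaw":0,"linear":[0,0,0],"twist":0},{"jaw":0,"linear":[0,0,0],"twist":0}]' && python3 -c "
from rig import robot
print(robot.hand_in())"
```

```text
time: 11.78
position: [0.5322, -0.1663, 0.0348]
tool_rot: [0.717, 0.697, -0.0, 0.002]
ft_force: [-1.0, -9.0, -2.5]
grip_width: 0.0337
grip_force: 45.0
the job is handed in; nothing more can be done
None
```

I handed the job in at 11.8 s with the eye hooked over the slim middle peg and the pointer held on the middle long line (force about 8.5 N), still gripping the balance.

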